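# Crack open the seedling frame with the vent wedge

### The job

Air the seedlings: pick up the orange vent wedge by its handle, lift it clear of the bench and, with its underside flat on the sill of the wooden seedling frame, push it tip first, square on, under the steel lip at the middle of the lid's front edge. Keep pushing until the lid just lifts off, its lip about 8 mm above where it lay shut (the lip is then over the black line on the wedge), and finish while still gripping the wedge in place, with the lid resting on it and still. Do not touch the lid with the robot, and leave everything else on the bench where it stands.

Things in the scene. Friction and masses are not known exactly. Their poses are not given: they have to be found in the camera images.
- wedge_grip (a point): Centre of the handle bar of the loose orange wedge (0.12 kg), flat on the bench left or right of the frame. Bar along the wedge, 50 mm long, 14 wide, 14 high, on a 10 mm post at each end; its centre is 58 mm above the wedge's underside, 25 mm free below the bar. Axes: x along the wedge to its thin tip (tip 105 mm ahead of this point, back end 25 mm behind), z up from its underside.
- wedge_tip (a point): Lower edge of the wedge's thin tip, middle of its width, on its flat underside; axes as wedge_grip. The wedge is 130 mm long, 44 mm wide. Its top is 4 mm high at the tip, rises straight to 26 mm at 80 mm from the tip, then is flat to the back end. A black line crosses the ramp 50 mm from the tip (17.75 mm high there).
- slot (a point): Point on the fixed wooden seedling frame (260 mm deep, 300 wide; place and yaw vary): on top of its flat front sill, 50 mm above the bench, straight below the steel lip, middle of the front. Axes: x level, square to the front edge, into the frame (push direction), y left along the edge, z up. The sill runs from 35 mm in front of this point to 18 mm behind; beyond, the frame is hollow and free.
- lip (a point): Underside, mid-length, of the lid's steel lip: a round bar 10 mm in diameter, 90 mm long, along the middle of the lid's front edge. Shut, it is 10 mm above the sill, straight above slot, with an open gap below. The lid (about 0.5 kg, wood with a clear pane, flat, top 22 mm above the lip's underside) is hinged at its far edge, 260 mm behind the lip.
- lid: The flat hinged lid (see lip); origin at the middle of its front edge, 2 mm above the lip's underside, axes as slot when shut. It opens by its front edge rising about a level hinge along its far edge and falls shut by its own weight. Lip rise = height of lip above slot, less the 10 mm it has when shut.
- watering_can: Blue plastic sprinkling can, 130 mm across, 185 mm high with its handle, spout to its +x; bystander. Origin under its centre.
- pot_a: Black nursery pot, 108 mm across, 92 mm high, bystander, on the other side of the frame from the wedge. Origin under its centre.
- pot_b: Second black nursery pot, same size, bystander. Origin under its centre.
- bulb_planter: Stainless bulb planter standing on its tube, 66 mm across, 227 mm high, bystander. Origin under its centre.
- trowel: Red handled transplanting trowel lying flat, 300 mm long, bystander. Origin under the middle, handle to -x.
- brush: Bench brush lying flat, bystander. Origin on its underside.
Things that resemble listed ones, but are neither listed nor needed, are in the scene too. Of the things shaped like the part that bears wedge_grip, the orange one is meant.

How it is judged:
By the outcome, as a careful person would: the job done as asked, in the order asked, and still so for the second after the job is handed in, while the arm keeps its last pose, push and grip.
It also fails if it takes over 48 s, if anything falls off the work surface, if the arm or the gripper's body presses on something with over 40 N, if the wrist force passes 120 N, or if a joint passes its speed limit or range.

### The arm

A 6-joint arm with a two-finger parallel gripper is mounted at the origin on the work surface. World frame = base frame: x ahead of the robot, y to its left, z up, the work surface at z = 0. Lengths are in m, angles in rad, forces in N, time in s.
With the tool pointing down it reaches from about 0.3 to 0.775 m from the base axis. Payload 14.6 kg.
Tool frame: the origin (TCP) lies midway between the tips of the shut fingers; the grasp point (between the pads) lies 19 mm behind it (ctrl.grip_depth is the distance from the TCP to the grasp point, in m); z points along the fingers, x is the direction in which the jaws open and shut, and the axes are right-handed (so a half turn about z gives the same grasp; the last joint's range is limited). The gripper opens to 94 mm and grips with 3 to 60 N. Pads are 16 mm wide; open, the fingers measure 119 mm over their backs; the gripper's body (75 mm by 177 mm) begins 78 mm behind the grasp point.
Start: joints at [-1.279, 0.3, 1.521, -0, 1.321, -0.067], TCP at [0.193, -0.515, 0.183] pointing down, gripper open.
Joint ranges: [-3.03, 3.03], [-0.79, 2.21], [0.23, 2.52], [-1.04, 4.18], [0, 3.07], [-2.55, 2.55]. Speed limits (rad/s): [2.22, 2.22, 2.57, 3.14, 3.14, 3.14].

### API

Orientations are given as [roll, pitch, yaw] about the fixed x, y, z axes, in that order (R = Rz(yaw) Ry(pitch) Rx(roll)).
In Python, from station import ctrl gives the robot as it stands.
- The arm moves only by the tool play_rows, never from a script. Its argument "steps" is a list that holds one entry, the list of rows, each a list of 7 numbers: the shift along the tool's x, y, z in cm, then the turn, a rotation vector about the tool's x, y, z in rad, then the opening, from 0 (shut) to 1 (fully open). In form: [[[x, y, z, ax, ay, az, hand], ...]]. A call has 1 to 20 rows; each row is the pose to reach, as a shift and turn from the pose measured when the call began, along the tool's axes at that moment; what a row does not reach only later rows make up. A row lasts 1/12 s, in which the tool goes at most 41.7 mm and 7.16 degrees, less where a joint would pass 70% of its speed; a pose out of reach is approached as far as the arm can. A call with a gripper value outside its range is refused whole. The fingers move at their own pace and stop on an object; "force" is the grip in N (left out, the last holds). Time passes only in rows, so rows that repeat a pose let the fingers close. It gives the time, the measured TCP pose, the force and the opening at its end, in the units of the state.
- ctrl.get_obs(): the state, without advancing time (a new reading comes with each control period).
- ctrl.camera(name): name is "side" or "top" or "wrist"; returns a dict with "frame" (480x640x3 uint8, blue, green, red), "fovy" (degrees; the focal length in pixels is half the picture's height over the tangent of half this angle, whatever the lens; pixels are square), "cx", "cy" (the principal point, pixels), "world_to_cam" (4x4, takes a point from world to camera coordinates). Camera axes: x right, y up, looking along -z (the intrinsics and any distortion apply to the point x, -y, -z); pixel columns grow to the right and rows downward; lengths in m; the calibration is good to about 2 mm. A picture is of the moment at which its call begins. There is no depth.
- ctrl.hand_in(): hands the job in, once; it reports no verdict.
The state is a dict: "time_s": time; "qpos": joint angles; "joint_vel": joint speeds; "tau": joint torques, N m; "ee_pos": TCP position; "eef_rot": TCP orientation; "force": force on the tool from outside, world axes, zero at the start; "moment": the same for the moment, N m; "grip_width": finger opening in m.
Only numpy, scipy, OpenCV 4.12 (cv2) and the standard library are available. Lean on these libraries where they do the work, as an engineer would, in place of code of your own. Each camera call takes 0.05 s, during which the arm holds its last target. There are 200 camera calls.

## Working session

There is one attempt and no reset: what is moved stays moved. The work goes in short steps, Python scripts to look and compute and a tool call to move; the robot and the scene stay as the last step left them, time stands still between calls to the robot, and variables do not carry over. Pictures are saved under pics/ and viewed, about 8 in all and at most 12, crops included, and the job is handed in when it is done.

Besides the shell and the picture viewer there is one more tool, called after ">>>" as name(argument=value, ...) on one line, values as JSON. play_rows: Moves the arm, as the interface text tells. Its arguments: {"type":"object","properties":{"steps":{"type":"array"},"force":{"type":"number"}},"required":["steps"]}

```bash
mkdir -p pics; ls; python3 - <<'E'
from station import ctrl
import cv2,numpy as np
for n in("top","side"):
    c=ctrl.camera(n); cv2.imwrite(f"pics/{n}0.png",c["frame"]); print(n,c["fovy"],c["cx"],c["cy"],{k:v for k,v in c.items() if k not in("frame","world_to_cam")}); print(np.round(c["world_to_cam"],3))
o=ctrl.get_obs(); print(o)
E
```

```text
pics
top 43.87180870134305 317.5122765778464 234.9033804635189 {'fovy': 43.87180870134305, 'cx': 317.5122765778464, 'cy': 234.9033804635189}
[[-0.000e+00 -1.000e+00  5.000e-03 -1.400e-02]
 [ 9.850e-01  1.000e-03  1.710e-01 -5.050e-01]
 [-1.710e-01  5.000e-03  9.850e-01 -1.483e+00]
 [ 0.000e+00  0.000e+00  0.000e+00  1.000e+00]]
side 45.624299658382924 322.71894840898216 227.61486528823727 {'fovy': 45.624299658382924, 'cx': 322.71894840898216, 'cy': 227.61486528823727}
[[ 0.828 -0.561  0.002 -0.436]
 [ 0.367  0.543  0.755 -0.24 ]
 [-0.425 -0.624  0.656 -1.629]
 [ 0.     0.     0.     1.   ]]
{'time_s': 0.1, 'qpos': array([-1.27857039e+00,  3.00391176e-01,  1.52149599e+00,  1.42990694e-05,
        1.32068976e+00, -6.65943825e-02]), 'joint_vel': array([ 0.0009545 , -0.00124729, -0.00023425, -0.00074998,  0.00061699,
        0.00024709]), 'tau': array([ 9.09553764e-04, -5.32650125e+01, -3.53280580e+01,  7.09305773e-02,
        2.34916754e-02, -3.96792359e-05]), 'ee_pos': array([ 0.19307655, -0.51473441,  0.18216618]), 'eef_rot': array([-3.14151334e+00,  9.81164855e-04, -1.21197952e+00]), 'force': array([-0.12546326, -0.04132076, -0.58598312]), 'moment': array([ 2.05417676e-02, -3.86780907e-03,  2.22056560e-05]), 'grip_width': 0.09428535179646771}
```

View pics/top0.png

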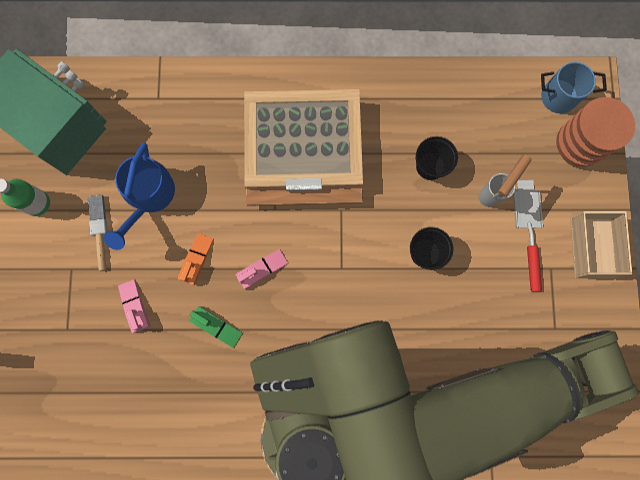

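View pics/side0.png

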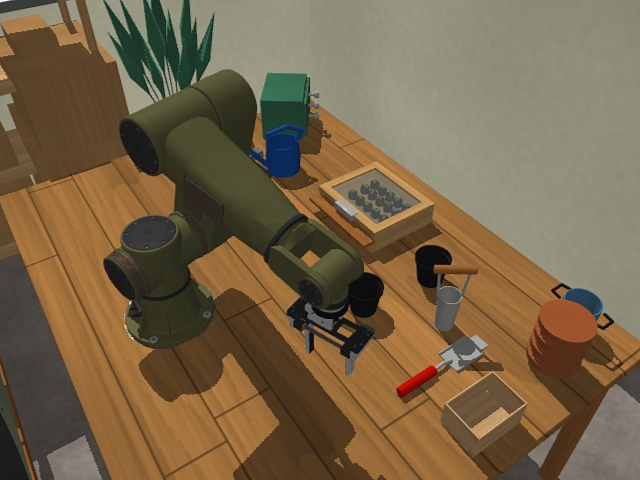

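The top view shows four wedges: orange (197,259), pink (263,270) and (134,306), and green (215,327). The orange one is the one named in the task. The frame's front edge is near (304,190), with the lip at (304,184). The side view shows the frame clear, but the arm hides the wedges. Next I'll enlarge the orange wedge and the frame front.

```bash
python3 - <<'E'
import cv2,numpy as np
im=cv2.imread("pics/top0.png")
a=cv2.resize(im[220:295,160:235],None,fx=8,fy=8,interpolation=cv2.INTER_CUBIC)
b=cv2.resize(im[80:215,235:370],(600,600),interpolation=cv2.INTER_CUBIC)
for g,s,x0,y0,st in((a,8,160,220,10),(b,600/135,235,80,15)):
    for k in range(0,140,st):
        p=int(k*s)
        if p<600:
            cv2.putText(g,str(x0+k),(p,10),0,.35,(255,255,255),1);cv2.line(g,(p,12),(p,18),(255,255,255),1)
            cv2.putText(g,str(y0+k),(0,p+4),0,.35,(255,255,255),1);cv2.line(g,(24,p),(30,p),(255,255,255),1)
cv2.imwrite("pics/cA.png",a);cv2.imwrite("pics/cB.png",b)
E
```

```text
(no output)
```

View pics/cA.png

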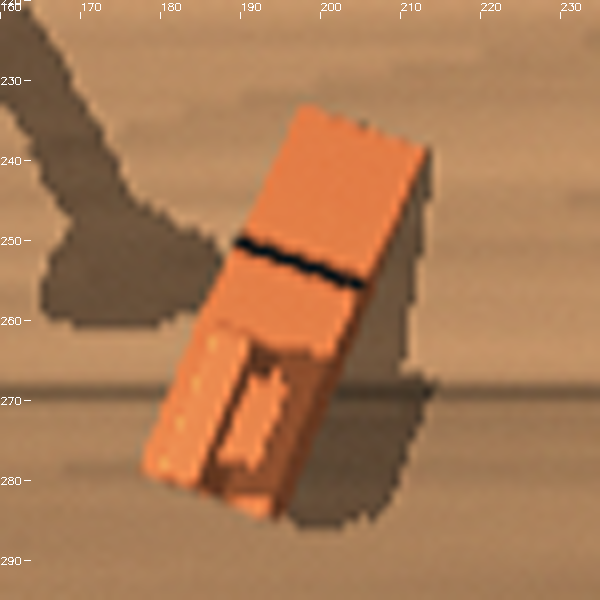

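View pics/cB.png

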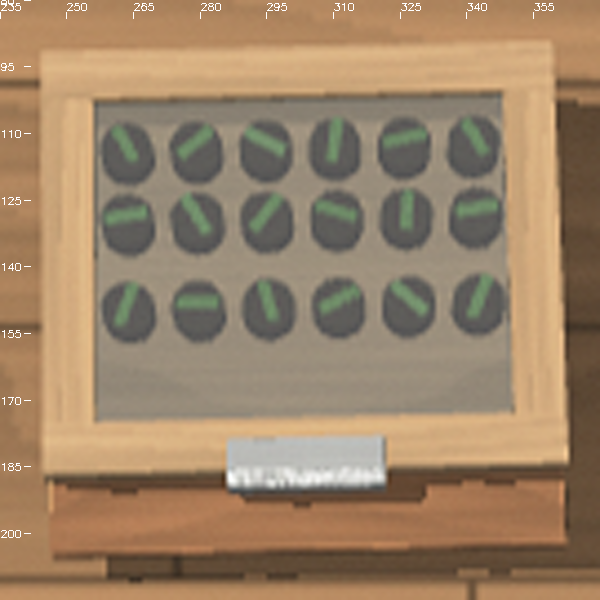

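Crop A shows the orange wedge. Its tip edge runs (197,233)–(213,238.5), the black line (189.5,250)–(205,256) and the back edge (178,279)–(194.5,285), so it matches the description. Crop B shows the frame, with lid-top corners at (244,91.5), (359,89), (363,184) and (244.5,187), and the lip plate from (286,178) to (322,178).

```bash
cat > h.py <<'E'
import numpy as np
from scipy.optimize import least_squares
from scipy.spatial.transform import Rotation as R
def proj(c,P):
    f=240/np.tan(np.radians(c["fovy"])/2); p=np.atleast_2d(P)@c["world_to_cam"][:3,:3].T+c["world_to_cam"][:3,3]
    return np.c_[c["cx"]+f*p[:,0]/-p[:,2], c["cy"]-f*p[:,1]/-p[:,2]]
def at(v,L):
    L=np.array(L,float);c,s=np.cos(v[2]),np.sin(v[2]);return np.c_[v[0]+c*L[:,0]-s*L[:,1],v[1]+s*L[:,0]+c*L[:,1],L[:,2]]
def fit(c,L,px,x0):
    r=least_squares(lambda v:(proj(c,at(v,L))-px).ravel(),x0); return r.x,r.fun.reshape(-1,2)
def rel(o,pos,rot):
    A=R.from_euler('xyz',o["eef_rot"]); B=R.from_euler('xyz',rot)
    return np.round(100*A.inv().apply(np.array(pos)-o["ee_pos"]),2), np.round((A.inv()*B).as_rotvec(),3)
E
python3 - <<'E'
from h import *
from station import ctrl
c=ctrl.camera("top")
# wedge, origin grip point projected to bench
L=[(.105,.022,.004),(.105,-.022,.004),(.055,.022,.01775),(.055,-.022,.01775),(-.025,.022,.026),(-.025,-.022,.026)]
px=np.array([(197,233),(213.3,238.5),(189.5,250),(205.2,256),(177.7,279),(194.5,285)])
w,r=fit(c,L,px,[.45,.3,0]);print("wedge",w,np.round(r,1).tolist(),"bar px",proj(c,at(w,[(.025,0,.065),(-.025,0,.065)])))
L=[(.26,.15,.082),(.26,-.15,.082),(0,-.15,.082),(0,.15,.082)]
px=np.array([(244,91.6),(359.2,89),(362.8,184),(244.5,186.8)])
# free depth/width
g=least_squares(lambda v:(proj(c,at(v,[(v[3],v[4],.082),(v[3],-v[4],.082),(0,-v[4],.082),(0,v[4],.082)]))-px).ravel(),[.62,0,0,.26,.15])
print("lid",g.x,np.round(g.fun,1))
s=g.x[:3]
print("lip top ends, lip plate px",proj(c,at(s,[(0,.045,.082),(0,-.045,.082)])),"sill front",proj(c,at(s,[(-.035,.15,.05),(-.035,-.15,.05),(-.035,.15,0)])))
print(rel(ctrl.get_obs(),[.42,0,.25],[np.pi,0,-.0]))
E
```

```text
wedge [ 0.41009206  0.31452756 -0.32110551] [[0.3, 0.2], [-0.3, -0.1], [0.0, 0.3], [0.3, -0.4], [0.2, 0.2], [-0.5, -0.3]] bar px [[189.67567778 261.57348764]
 [182.63569379 280.4956587 ]]
lid [0.62606226 0.0215739  0.02524497 0.25525914 0.1499645 ] [ 0.  -0.  -0.1  0.   0.1  0.  -0.  -0. ]
lip top ends, lip plate px [[285.96746756 185.81317335]
 [321.49865008 184.98114002]] sill front [[245.95830694 203.11074598]
 [362.42299336 200.3522406 ]
 [248.08199973 207.31858509]]
(array([-40.23, -39.33,  -6.74]), array([-1.000e-03,  1.000e-03, -1.212e+00]))
```

>>> play_rows(steps=[[[-40.2, -39.3, -6.7, 0, 0, -1.21, 1], [-40.2, -39.3, -6.7, 0, 0, -1.21, 1], [-40.2, -39.3, -6.7, 0, 0, -1.21, 1], [-40.2, -39.3, -6.7, 0, 0, -1.21, 1], [-40.2, -39.3, -6.7, 0, 0, -1.21, 1], [-40.2, -39.3, -6.7, 0, 0, -1.21, 1], [-40.2, -39.3, -6.7, 0, 0, -1.21, 1], [-40.2, -39.3, -6.7, 0, 0, -1.21, 1], [-40.2, -39.3, -6.7, 0, 0, -1.21, 1], [-40.2, -39.3, -6.7, 0, 0, -1.21, 1], [-40.2, -39.3, -6.7, 0, 0, -1.21, 1], [-40.2, -39.3, -6.7, 0, 0, -1.21, 1], [-40.2, -39.3, -6.7, 0, 0, -1.21, 1], [-40.2, -39.3, -6.7, 0, 0, -1.21, 1], [-40.2, -39.3, -6.7, 0, 0, -1.21, 1], [-40.2, -39.3, -6.7, 0, 0, -1.21, 1], [-40.2, -39.3, -6.7, 0, 0, -1.21, 1], [-40.2, -39.3, -6.7, 0, 0, -1.21, 1]]])

```text
time_s: 1.65
ee_pos: [0.4196, -0.0013, 0.2494]
eef_rot: [-3.141, 0.001, -0.003]
force: [-0.5, -0.0, 0.9]
grip_width: 0.0939
```

```bash
python3 - <<'E'
from h import *
from station import ctrl
o=ctrl.get_obs();print(o["time_s"],o["ee_pos"],o["eef_rot"],o["qpos"])
print(rel(o,[.41,.3145,.16],[np.pi,0,1.25]))
E
```

```text
1.65 [ 0.41955457 -0.00128374  0.24943891] [-3.14084573e+00  5.59991230e-04 -3.25990396e-03] [-9.08937357e-02 -4.59745269e-02  1.75478833e+00  7.01658380e-04
  1.43340210e+00 -8.77299400e-02]
(array([ -1.05, -31.57,   8.97]), array([-1.000e-03,  0.000e+00, -1.253e+00]))
```

>>> play_rows(steps=[[[-1.05, -31.6, 9, 0, 0, -1.253, 1], [-1.05, -31.6, 9, 0, 0, -1.253, 1], [-1.05, -31.6, 9, 0, 0, -1.253, 1], [-1.05, -31.6, 9, 0, 0, -1.253, 1], [-1.05, -31.6, 9, 0, 0, -1.253, 1], [-1.05, -31.6, 9, 0, 0, -1.253, 1], [-1.05, -31.6, 9, 0, 0, -1.253, 1], [-1.05, -31.6, 9, 0, 0, -1.253, 1], [-1.05, -31.6, 9, 0, 0, -1.253, 1], [-1.05, -31.6, 9, 0, 0, -1.253, 1], [-1.05, -31.6, 9, 0, 0, -1.253, 1], [-1.05, -31.6, 9, 0, 0, -1.253, 1], [-1.05, -31.6, 9, 0, 0, -1.253, 1], [-1.05, -31.6, 9, 0, 0, -1.253, 1], [-1.05, -31.6, 9, 0, 0, -1.253, 1]]])

```text
time_s: 2.9
ee_pos: [0.4103, 0.3144, 0.1599]
eef_rot: [-3.141, -0.001, 1.247]
force: [-0.4, 0.6, -0.0]
grip_width: 0.0944
```

```bash
python3 - <<'E'
from h import *
from station import ctrl
import cv2
c=ctrl.camera("wrist");f=c["frame"]
o=ctrl.get_obs();print(o["time_s"],o["ee_pos"],o["eef_rot"],o["qpos"])
w=[.41009,.31453,-.3211]
for p in proj(c,at(w,[(.105,.022,.004),(.105,-.022,.004),(-.025,.022,.026),(-.025,-.022,.026),(.025,.007,.065),(.025,-.007,.065),(-.025,.007,.065),(-.025,-.007,.065)])): cv2.drawMarker(f,tuple(int(round(x)) for x in p),(255,0,255),0,10,1); print(p.round(1))
cv2.imwrite("pics/w1.png",f)
print(rel(o,[.4101,.3145,.039],[np.pi,0,1.25]))
E
```

```text
2.95 [0.41018852 0.31451314 0.15983087] [-3.14097454e+00 -7.15491668e-04  1.24766734e+00] [ 5.82741103e-01  2.46431946e-01  1.64370049e+00  9.77357878e-04
  1.25127867e+00 -6.65233370e-01]
[347.  320.9]
[301.8 321.1]
[350.4 191.6]
[297.9 191.8]
[333.6 263.4]
[315.5 263.5]
[333.8 199.7]
[315.  199.7]
(array([-1.000e-02, -0.000e+00,  1.208e+01]), array([-0.001, -0.001, -0.002]))
```

View pics/w1.png

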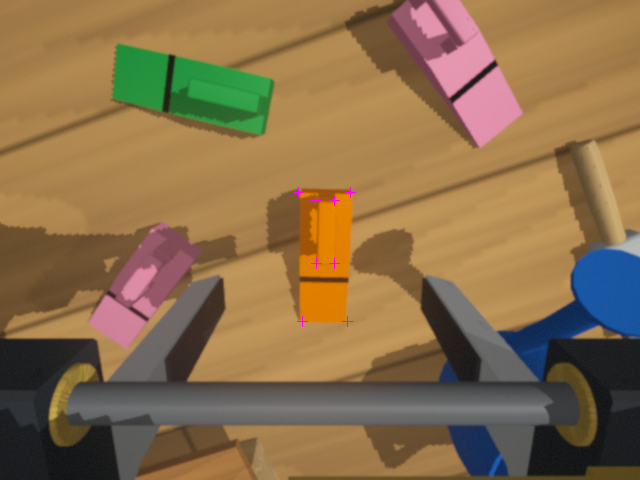

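The wrist view has the orange wedge centred between the fingers, and my projected model corners land on it within about 2 px: bar (316–334, 200–263), tip (302–347, 321). I'll descend and grip.

>>> play_rows(steps=[[[0, 0, 3, 0, 0, 0, 1], [0, 0, 6, 0, 0, 0, 1], [0, 0, 9, 0, 0, 0, 1], [0, 0, 11, 0, 0, 0, 1], [0, 0, 12, 0, 0, 0, 1], [0, 0, 12.1, 0, 0, 0, 1], [0, 0, 12.1, 0, 0, 0, 1], [0, 0, 12.1, 0, 0, 0, 0.5], [0, 0, 12.1, 0, 0, 0, 0.3], [0, 0, 12.1, 0, 0, 0, 0.1], [0, 0, 12.1, 0, 0, 0, 0], [0, 0, 12.1, 0, 0, 0, 0], [0, 0, 12.1, 0, 0, 0, 0], [0, 0, 12.1, 0, 0, 0, 0], [0, 0, 12.1, 0, 0, 0, 0], [0, 0, 12.1, 0, 0, 0, 0], [0, 0, 12.1, 0, 0, 0, 0], [0, 0, 12.1, 0, 0, 0, 0]]], force=40)

```text
time_s: 4.45
ee_pos: [0.4102, 0.3146, 0.0388]
eef_rot: [-3.141, -0.001, 1.248]
force: [0.2, 1.0, -1.0]
grip_width: 0.0239
```

```bash
python3 - <<'E'
from h import *
from station import ctrl
o=ctrl.get_obs();print(o["time_s"],o["ee_pos"],o["eef_rot"],o["grip_width"],o["force"],o["moment"])
E
```

```text
4.45 [0.41018864 0.31462113 0.03882984] [-3.14099775e+00 -7.42049736e-04  1.24759233e+00] 0.02391151539034513 [ 0.20081737  1.04644294 -0.97634835] [ 0.01197421 -0.19514904 -0.01456915]
```

>>> play_rows(steps=[[[0, 0, 0, 0, 0, 0, 0], [0, 0, 0, 0, 0, 0, 0], [0, 0, 0, 0, 0, 0, 0], [0, 0, 0, 0, 0, 0, 0], [0, 0, 0, 0, 0, 0, 0], [0, 0, 0, 0, 0, 0, 0]]])

```text
time_s: 4.95
ee_pos: [0.4102, 0.3146, 0.0388]
eef_rot: [-3.141, -0.001, 1.248]
force: [-0.2, 0.6, 0.2]
grip_width: 0.0126
```

>>> play_rows(steps=[[[0, 0, -1, 0, 0, 0, 0], [0, 0, -3, 0, 0, 0, 0], [0, 0, -6, 0, 0, 0, 0], [0, 0, -9, 0, 0, 0, 0], [0, 0, -11, 0, 0, 0, 0], [0, 0, -12, 0, 0, 0, 0], [0, 0, -12, 0, 0, 0, 0], [0, 0, -12, 0, 0, 0, 0]]])

```text
time_s: 5.62
ee_pos: [0.41, 0.3143, 0.1583]
eef_rot: [-3.141, -0.0, 1.248]
force: [0.5, -0.5, -1.9]
grip_width: 0.0131
```

```bash
python3 - <<'E'
from h import *
from station import ctrl
import cv2
o=ctrl.get_obs();print(o["time_s"],o["ee_pos"],o["eef_rot"],o["grip_width"],o["force"],o["moment"])
s=np.array([.626,.0216,.0252])
p=at(s,[(-.17,0,.12)])[0]
print(p,rel(o,p,[np.pi,0,s[2]+np.pi/2]))
E
```

```text
5.6167 [0.40998552 0.31432289 0.15827797] [-3.14069241e+00 -3.38175295e-04  1.24758049e+00] 0.013114973233232694 [ 0.53038808 -0.48046404 -1.85645002] [ 0.03612835 -0.09947     0.02199935]
[0.45605398 0.01731645 0.12      ] (array([-26.7 ,  13.81,   3.81]), array([-0.001, -0.   , -0.348]))
```

>>> play_rows(steps=[[[-1.5, 0.8, 0, 0, 0, -0.02, 0], [-4, 2.1, 0, 0, 0, -0.05, 0], [-7, 3.6, 0, 0, 0, -0.09, 0], [-10, 5.2, 0, 0, 0, -0.13, 0], [-13, 6.7, 0, 0, 0, -0.17, 0], [-16, 8.3, 0, 0, 0, -0.21, 0], [-19, 9.8, 0.5, 0, 0, -0.25, 0], [-22, 11.4, 1, 0, 0, -0.29, 0], [-24.5, 12.7, 2, 0, 0, -0.32, 0], [-26, 13.4, 3, 0, 0, -0.34, 0], [-26.7, 13.8, 3.8, 0, 0, -0.348, 0], [-26.7, 13.8, 3.8, 0, 0, -0.348, 0], [-26.7, 13.8, 3.8, 0, 0, -0.348, 0], [-26.7, 13.8, 3.8, 0, 0, -0.348, 0]]])

```text
time_s: 6.78
ee_pos: [0.4558, 0.018, 0.1198]
eef_rot: [-3.14, -0.001, 1.596]
force: [0.0, 0.7, -0.6]
grip_width: 0.0131
```

```bash
python3 - <<'E'
from h import *
from station import ctrl
import cv2
o=ctrl.get_obs();print(o["time_s"],o["ee_pos"],o["eef_rot"],o["grip_width"],o["force"],o["moment"])
s=np.array([.626,.0216,.0252])
c=ctrl.camera("wrist");f=c["frame"]
M=lambda P,col:[cv2.drawMarker(f,tuple(int(round(x)) for x in p),col,0,12,1) for p in proj(c,P)]
M(at(s,[(0,.15,.082),(0,-.15,.082),(0,.045,.060),(0,-.045,.060)]),(255,0,255))
M(at(s,[(-.035,.15,.05),(-.035,-.15,.05),(-.035,0,.05),(-.035,.15,0),(-.035,-.15,0)]),(255,255,0))
e=o["ee_pos"];g=[e[0],e[1],o["eef_rot"][2]-np.pi/2];z=e[2]-.039
M(at(g,[(.105,.022,.004+z),(.105,-.022,.004+z),(.055,.022,z+.01775),(.055,-.022,z+.01775)]),(0,255,0))
cv2.imwrite("pics/w2.png",f)
c=ctrl.camera("top");cv2.imwrite("pics/t2.png",c["frame"]);c=ctrl.camera("side");cv2.imwrite("pics/s2.png",c["frame"])
E
```

```text
6.7833 [0.45577715 0.01797711 0.11976806] [-3.14002046e+00 -8.35411133e-04  1.59568221e+00] 0.013137062862619859 [ 0.02611559  0.65132641 -0.59956341] [ 0.07055253 -0.11407035  0.01208636]
```

View pics/w2.png

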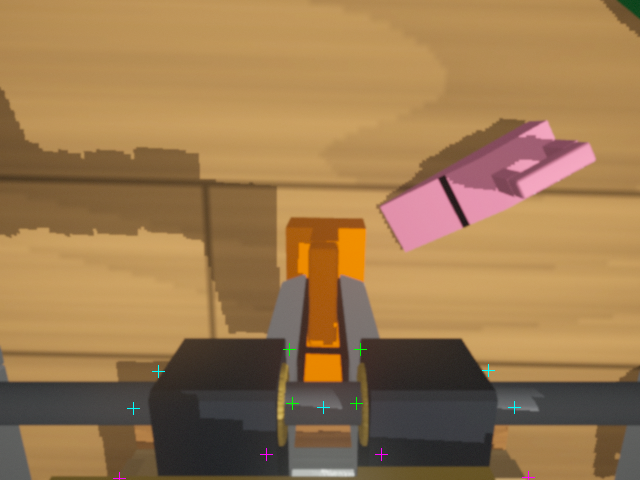

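The wrist view from behind has the wedge aligned: black line at (323,350), where the model predicts it. The lip is partly visible at (323,472). Top and side crops should show more.

```bash
python3 - <<'E'
import cv2,numpy as np
a=cv2.imread("pics/t2.png")[160:300,240:370];b=cv2.imread("pics/s2.png")[160:270,280:430]
a=cv2.resize(a,(390,420),interpolation=cv2.INTER_CUBIC);b=cv2.resize(b,(409,300),interpolation=cv2.INTER_CUBIC)
o=np.zeros((420,800,3),np.uint8);o[:,:390]=a;o[:300,391:]=b;cv2.imwrite("pics/m2.png",o)
E
```

```text
(no output)
```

View pics/m2.png

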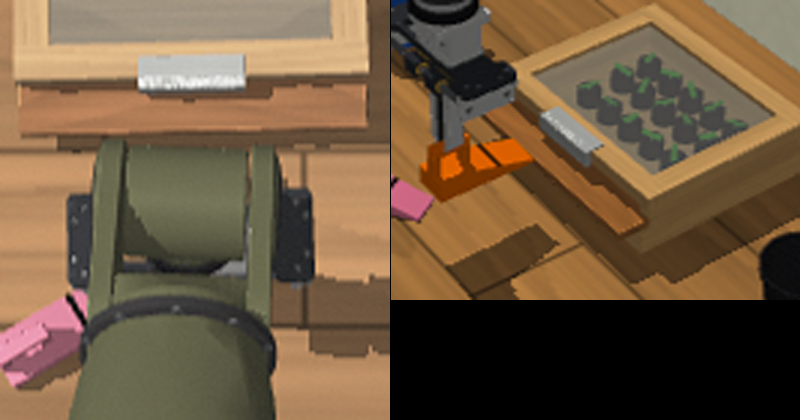

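The side crop shows the wedge level and held short of the sill, square to the lip. The top crop shows the arm centred on the lip. I'll lower to just above the sill level and bring the tip over the sill's front, then press down gently.

>>> play_rows(steps=[[[0, 0, 0.8, 0, 0, 0, 0], [-0.05, 0, 1.6, 0, 0, 0, 0], [-0.05, 0.5, 2.3, 0, 0, 0, 0], [-0.05, 1.5, 2.5, 0, 0, 0, 0], [-0.05, 2.5, 2.5, 0, 0, 0, 0], [-0.05, 3.5, 2.5, 0, 0, 0, 0], [-0.05, 4.2, 2.5, 0, 0, 0, 0], [-0.05, 4.5, 2.5, 0, 0, 0, 0], [-0.05, 4.5, 2.5, 0, 0, 0, 0], [-0.05, 4.5, 2.5, 0, 0, 0, 0], [-0.05, 4.5, 2.5, 0, 0, 0, 0]]])

```text
time_s: 7.85
ee_pos: [0.5008, 0.0187, 0.0952]
eef_rot: [-3.141, -0.001, 1.597]
force: [0.5, -0.3, -1.0]
grip_width: 0.0133
```

```bash
python3 - <<'E'
from h import *
from station import ctrl
import cv2
o=ctrl.get_obs();print(o["time_s"],o["ee_pos"],o["eef_rot"],o["grip_width"],o["force"],o["moment"])
s=np.array([.626,.0216,.0252])
c=ctrl.camera("side");f=c["frame"][150:260,290:430];K=5.5
f=cv2.resize(f,None,fx=K,fy=K,interpolation=cv2.INTER_CUBIC)
M=lambda P,col:[cv2.drawMarker(f,(int((p[0]-290+.5)*K),int((p[1]-150+.5)*K)),col,0,12,1) for p in proj(c,P)]
M(at(s,[(0,.15,.082),(0,-.15,.082),(-.005,.045,.065),(-.005,-.045,.065)]),(255,0,255))
M(at(s,[(-.035,.15,.05),(-.035,-.15,.05),(-.035,-.15,0)]),(255,255,0))
e=o["ee_pos"];g=[e[0],e[1],o["eef_rot"][2]-np.pi/2];z=e[2]-.039
M(at(g,[(.105,.022,.004+z),(.105,-.022,.004+z),(.055,.022,z+.01775),(.055,-.022,z+.01775),(-.025,-.022,z)]),(0,255,0))
print(f.shape);cv2.imwrite("pics/s3.png",f)
E
```

```text
7.85 [0.50077149 0.01871625 0.0952395 ] [-3.14105462e+00 -6.58746603e-04  1.59655354e+00] 0.013267943567495102 [ 0.47291737 -0.25406043 -1.043554  ] [ 0.06981343 -0.10744623 -0.03224016]
(605, 770, 3)
```

View pics/s3.png

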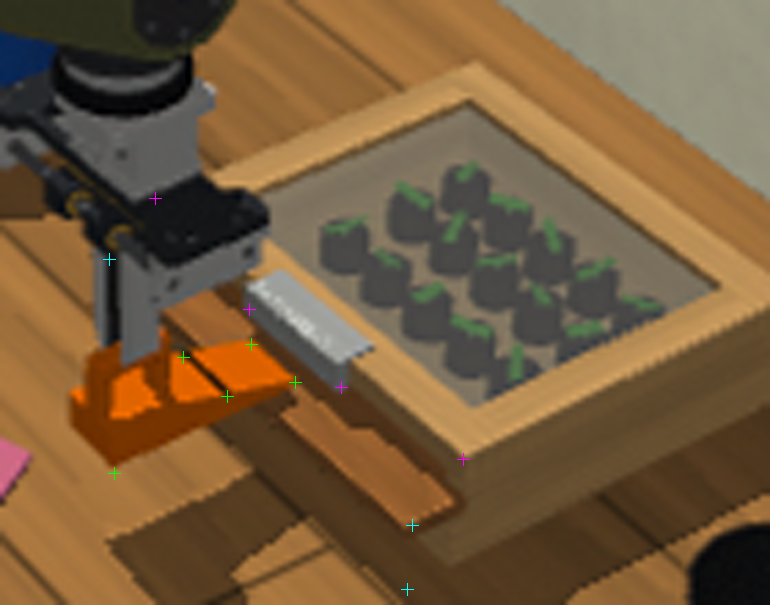

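The side crop shows the tip (252–295, 344–380) over the sill just short of the lip, agreeing with the model within 1–2 px. Now I'll lower onto the sill.

>>> play_rows(steps=[[[0, 0, 0.2, 0, 0, 0, 0], [0, 0, 0.4, 0, 0, 0, 0], [0, 0, 0.5, 0, 0, 0, 0], [0, 0, 0.6, 0, 0, 0, 0], [0, 0, 0.6, 0, 0, 0, 0], [0, 0, 0.6, 0, 0, 0, 0]]])

```text
time_s: 8.4
ee_pos: [0.5008, 0.0187, 0.0893]
eef_rot: [-3.141, -0.001, 1.596]
force: [-0.0, -0.6, -1.2]
grip_width: 0.013
```

>>> play_rows(steps=[[[0, 0, 0.05, 0, 0, 0, 0], [0, 0, 0.05, 0, 0, 0, 0], [0, 0, 0.05, 0, 0, 0, 0]]])

```text
time_s: 8.65
ee_pos: [0.5008, 0.0187, 0.0888]
eef_rot: [-3.141, -0.001, 1.596]
force: [0.5, -0.3, -0.7]
grip_width: 0.0132
```

>>> play_rows(steps=[[[0, 0, 0.06, 0, 0, 0, 0], [0, 0, 0.06, 0, 0, 0, 0], [0, 0, 0.06, 0, 0, 0, 0]]])

```text
time_s: 8.9
ee_pos: [0.5008, 0.0187, 0.0883]
eef_rot: [-3.141, -0.001, 1.597]
force: [-0.7, 0.5, -0.3]
grip_width: 0.013
```

>>> play_rows(steps=[[[0, 0, 0.07, 0, 0, 0, 0], [0, 0, 0.07, 0, 0, 0, 0], [0, 0, 0.07, 0, 0, 0, 0]]])

```text
time_s: 9.15
ee_pos: [0.5009, 0.0187, 0.0876]
eef_rot: [-3.141, -0.001, 1.596]
force: [-0.0, 0.4, 0.9]
grip_width: 0.0128
```

>>> play_rows(steps=[[[0, 0, 0.08, 0, 0, 0, 0], [0, 0, 0.08, 0, 0, 0, 0], [0, 0, 0.08, 0, 0, 0, 0]]])

```text
time_s: 9.4
ee_pos: [0.5009, 0.0187, 0.0868]
eef_rot: [-3.141, -0.001, 1.597]
force: [-1.0, 0.2, -0.4]
grip_width: 0.0131
```

```bash
python3 - <<'E'
from h import *
from station import ctrl
o=ctrl.get_obs();print(o["time_s"],o["ee_pos"],o["eef_rot"],o["grip_width"],o["force"],o["moment"])
E
```

```text
9.4 [0.50087514 0.01873315 0.08675741] [-3.14147186e+00 -6.44270166e-04  1.59652512e+00] 0.013076355319316247 [-1.03798771  0.19962788 -0.39277689] [ 0.05905457 -0.05235853  0.07910201]
```

Contact is unclear from the force readings, so I'll check the height by camera.

```bash
python3 - <<'E'
from h import *
from station import ctrl
import cv2
o=ctrl.get_obs()
K=7
c=ctrl.camera("side");x0,y0=298,188;f=c["frame"][y0:y0+62,x0:x0+80]
f=cv2.resize(f,None,fx=K,fy=K,interpolation=cv2.INTER_CUBIC)
c2=ctrl.camera("wrist");print(o["ee_pos"])
M=lambda P,col:[cv2.circle(f,(int((p[0]-x0+.5)*K),int((p[1]-y0+.5)*K)),2,col,-1) for p in proj(c,P)]
e=o["ee_pos"];g=[e[0],e[1],o["eef_rot"][2]-np.pi/2];z=e[2]-.0388
M(at(g,[(.105,.022,.004+z),(.105,-.022,.004+z),(.105,-.022,z),(.055,.022,z+.01775),(.055,-.022,z+.01775),(-.025,-.022,z),(-.025,-.022,z+.026),(-.025,.022,z+.026)]),(0,255,0))
s=np.array([.626,.0216,.0252]);M(at(s,[(-.035,-y,.05) for y in(-.05,0,.03,.06,.1)]),(255,255,0))
cv2.imwrite("pics/s4.png",f)
E
```

```text
[0.50087514 0.01873315 0.08675741]
```

View pics/s4.png

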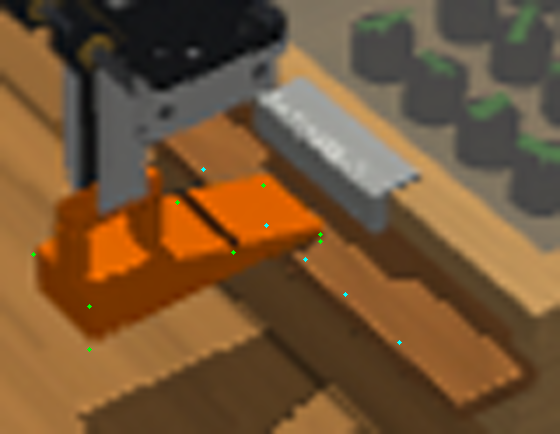

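The wedge is now about 1 px (2 mm) higher at the tip than a rigid grip predicts. So the tip has been on the sill since about TCP z = 0.0888, and the wedge has pitched slightly in the pads. I'll raise back to that height and read the moment.

>>> play_rows(steps=[[[0, 0, -0.1, 0, 0, 0, 0], [0, 0, -0.2, 0, 0, 0, 0], [0, 0, -0.2, 0, 0, 0, 0], [0, 0, -0.2, 0, 0, 0, 0]]])

```text
time_s: 9.83
ee_pos: [0.5008, 0.0187, 0.0888]
eef_rot: [-3.141, -0.001, 1.597]
force: [-0.3, 0.0, -1.5]
grip_width: 0.0129
```

```bash
python3 - <<'E'
from h import *
from station import ctrl
import cv2
o=ctrl.get_obs();print(o["time_s"],o["ee_pos"],o["eef_rot"],o["force"])
# moment averaged over a few fresh readings (camera calls advance time)
m=[]
for i in range(6):
    c=ctrl.camera("side"); o=ctrl.get_obs(); m.append(np.r_[o["force"],o["moment"]])
print(np.mean(m,0).round(3),np.std(m,0).round(3))
K=7;x0,y0=298,188
# tip-corner row in picture: last orange row in columns near the tip
h=cv2.cvtColor(c["frame"],cv2.COLOR_BGR2HSV);k=(h[...,1]>200)&(h[...,0]<14)&(h[...,2]>90)
for f in("s3old",): pass
for u in range(312,346,4): v=np.where(k[188:245,u])[0]; print(u,v.min()+188 if len(v) else None,v.max()+188 if len(v) else None)
s=np.array([.626,.0216,.0252]);g=at(s,[(0,0,0)])[0];d=np.array([np.cos(s[2]),np.sin(s[2])])
v=o["ee_pos"][:2]-g[:2];print("along",v@d,"left",v@[-d[1],d[0]])
E
```

```text
9.8333 [0.50083797 0.0187398  0.08877321] [-3.14135312e+00 -6.84864766e-04  1.59651688e+00] [-3.31677435e-01  5.55446363e-04 -1.51003366e+00]
[-0.034 -0.051 -0.719  0.075 -0.074 -0.004] [0.31  0.428 0.594 0.026 0.016 0.015]
312 218 234
316 217 233
320 215 231
324 217 229
328 215 227
332 214 225
336 214 223
340 218 221
344 None None
along -0.12514670727155702 left 0.0002611660690539679
```

>>> play_rows(steps=[[[0, 0, 0, 0.01, 0, 0, 0], [0, 0, 0, 0.02, 0, 0, 0], [0, 0, 0, 0.02, 0, 0, 0], [0, 0, 0, 0.02, 0, 0, 0]]])

```text
time_s: 10.47
ee_pos: [0.501, 0.0187, 0.0887]
eef_rot: [-3.121, -0.001, 1.597]
force: [0.1, -0.6, -0.3]
grip_width: 0.0129
```

```bash
cat >> h.py <<'E'
S=np.array([.626,.0216,.0252])
def stat(ctrl,n=6):
    m=[]
    for i in range(n):
        c=ctrl.camera("side"); o=ctrl.get_obs(); m.append(np.r_[o["force"],o["moment"]])
    d=np.array([np.cos(S[2]),np.sin(S[2])]);v=o["ee_pos"][:2]-S[:2]
    print(o["time_s"],o["ee_pos"].round(4),o["eef_rot"].round(4),"F,M",np.mean(m,0).round(3),"along",(v@d).round(4),"left",(v@[-d[1],d[0]]).round(4),"grip",round(o["grip_width"],4))
    return c
E
python3 - <<'E'
from h import *
from station import ctrl
stat(ctrl)
E
```

```text
10.7667 [0.5009 0.0187 0.0888] [-3.1217e+00 -6.0000e-04  1.5966e+00] F,M [ 0.394  0.118  0.074  0.053 -0.268 -0.01 ] along -0.1251 left 0.0003 grip 0.013
```

```bash
cat >> h.py <<'E'
def lower(c,us):
    import cv2
    # subpixel lower edge of the wedge's dark orange side at columns us, by saturation threshold
    h=cv2.cvtColor(c["frame"],cv2.COLOR_BGR2HSV);k=((h[...,1]>200)&(h[...,0]<14)&(h[...,2]>90)).astype(float)
    return [round(float(np.where(k[188:245,u])[0].max()+188),1) if k[188:245,u].any() else None for u in us]
E
python3 - <<'E'
from h import *
from station import ctrl
c=stat(ctrl,8);print(lower(c,range(312,346,4)))
E
```

```text
11.1667 [0.5009 0.0187 0.0888] [-3.1214e+00 -7.0000e-04  1.5966e+00] F,M [ 0.148  0.118 -0.469  0.023 -0.304 -0.009] along -0.1252 left 0.0003 grip 0.0132
[234.0, 233.0, 231.0, 229.0, 227.0, 225.0, 223.0, 221.0, None]
```

The image rows along the wedge's lower edge didn't move with the tilt and the moment grew, so the tip is resting on the sill and the wedge is flat. Now I'll push forward up to lip contact.

>>> play_rows(steps=[[[0, 0.4, 0, 0, 0, 0, 0], [0, 0.9, 0, 0, 0, 0, 0], [0, 1.4, 0, 0, 0, 0, 0], [0, 1.9, 0, 0, 0, 0, 0], [0, 2.4, 0, 0, 0, 0, 0], [0, 2.9, 0, 0, 0, 0, 0], [0, 3.3, 0, 0, 0, 0, 0], [0, 3.5, 0, 0, 0, 0, 0], [0, 3.5, 0, 0, 0, 0, 0], [0, 3.5, 0, 0, 0, 0, 0]]])

```text
time_s: 12.0
ee_pos: [0.5361, 0.0196, 0.0882]
eef_rot: [-3.121, -0.001, 1.597]
force: [-2.9, 1.3, 4.7]
grip_width: 0.0129
```

```bash
python3 - <<'E'
from h import *
from station import ctrl
c=stat(ctrl,4)
E
```

```text
12.2 [0.5361 0.0196 0.0882] [-3.1216e+00 -6.0000e-04  1.5966e+00] F,M [-2.647  0.592  4.538 -0.045  0.301 -0.   ] along -0.09 left 0.0003 grip 0.0131
```

>>> play_rows(steps=[[[0, 0.1, -0.05, 0, 0, 0, 0], [0, 0.3, -0.05, 0, 0, 0, 0], [0, 0.6, -0.06, 0, 0, 0, 0], [0, 0.9, -0.07, 0, 0, 0, 0], [0, 1.0, -0.07, 0, 0, 0, 0], [0, 1.0, -0.07, 0, 0, 0, 0], [0, 1.0, -0.07, 0, 0, 0, 0]]])

```text
time_s: 12.78
ee_pos: [0.5459, 0.0199, 0.0885]
eef_rot: [-3.121, -0.001, 1.597]
force: [-4.6, 0.4, 3.0]
grip_width: 0.0129
```

```bash
python3 - <<'E'
from h import *
from station import ctrl
c=stat(ctrl,4)
E
```

```text
12.9833 [0.546  0.0198 0.0886] [-3.1215e+00 -6.0000e-04  1.5965e+00] F,M [-3.628  0.096  2.65  -0.072  0.47   0.018] along -0.08 left 0.0002 grip 0.0131
```

>>> play_rows(steps=[[[0, 0.3, -0.01, 0, 0, 0, 0], [0, 0.6, -0.02, 0, 0, 0, 0], [0, 0.9, -0.03, 0, 0, 0, 0], [0, 1.2, -0.03, 0, 0, 0, 0], [0, 1.5, -0.04, 0, 0, 0, 0], [0, 1.8, -0.04, 0, 0, 0, 0], [0, 2.0, -0.05, 0, 0, 0, 0], [0, 2.0, -0.05, 0, 0, 0, 0], [0, 2.0, -0.05, 0, 0, 0, 0]]])

```text
time_s: 13.73
ee_pos: [0.566, 0.0204, 0.0886]
eef_rot: [-3.122, -0.001, 1.596]
force: [-3.6, 0.7, 3.3]
grip_width: 0.0128
```

```bash
python3 - <<'E'
from h import *
from station import ctrl
import cv2
c=stat(ctrl,4)
x0,y0,K=305,170,8
f=cv2.resize(c["frame"][y0:y0+70,x0:x0+90],None,fx=K,fy=K,interpolation=cv2.INTER_CUBIC)
a=np.radians(0)
def M(P,col):
    for p in proj(c,P): cv2.circle(f,(int((p[0]-x0+.5)*K),int((p[1]-y0+.5)*K)),2,col,-1)
# lid front-right top corner & lip right end: shut (magenta), raised 8 mm (green)
for r,col in((0,(255,0,255)),(.008,(0,255,0))): M(at(S,[(0,-.15,.082+r),(-.005,-.045,.065+r),(-.005,.045,.065+r)]),col)
cv2.imwrite("pics/s5.png",f)
E
```

```text
13.9333 [0.566  0.0203 0.0887] [-3.1217e+00 -6.0000e-04  1.5965e+00] F,M [-2.159  0.418  2.201 -0.035  0.272 -0.02 ] along -0.06 left 0.0002 grip 0.0131
```

View pics/s5.png

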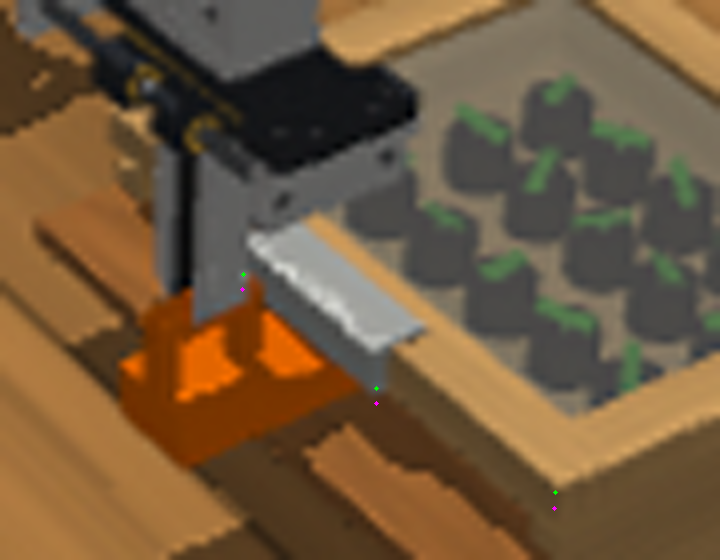

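The side crop shows the lid raised, with its front corner at about (557,487) against about (555,508) when shut. The fingers are in front of the lip and not touching it. I'll measure the rise by tracking the lid against the shut picture.

```bash
cat >> h.py <<'E'
def rise(c):
    # ECC shift of lip plate and lid's front right corner from the shut picture, against the shift per mm of a hinged lid
    import cv2
    a=cv2.cvtColor(cv2.imread("pics/s2.png"),cv2.COLOR_BGR2GRAY);b=cv2.cvtColor(c["frame"],cv2.COLOR_BGR2GRAY)
    for n,P,w,h in(("lip end",(-.003,-.035,.076),10,9),("corner",(0,-.14,.075),9,9),("front rail",(.01,-.10,.08),12,9)):
        p=proj(c,at(S,[P]))[0];q=proj(c,at(S,[(P[0],P[1],P[2]+.008*(1-P[0]/.26))]))[0]
        t=a[int(p[1])-h:int(p[1])+h,int(p[0])-w:int(p[0])+w]
        W=np.float32([[1,0,int(p[0])-w],[0,1,int(p[1])-h-2]])
        try:
            cc,W=cv2.findTransformECC(t,b,W,cv2.MOTION_TRANSLATION,(3,200,1e-5),None,1)
            d=W[:,2]-[int(p[0])-w,int(p[1])-h];print(n,"cc",round(cc,3),"shift",d.round(2),"rise mm",round(8*float(d@(q-p)/((q-p)@(q-p))),2))
        except cv2.error as e: print(n,"failed")
E
python3 - <<'E'
from h import *
from station import ctrl
c=stat(ctrl,2);rise(c)
w=ctrl.camera("wrist");import cv2;cv2.imwrite("pics/w5.png",w["frame"])
E
```

```text
14.0333 [0.566  0.0203 0.0886] [-3.1216e+00 -5.0000e-04  1.5966e+00] F,M [-2.87   0.274  2.063 -0.051  0.22  -0.043] along -0.06 left 0.0003 grip 0.0133
lip end cc 0.886 shift [ 0.78 -1.76] rise mm 7.4
corner cc 0.945 shift [ 0.14 -1.89] rise mm 7.83
front rail cc 0.94 shift [ 0.66 -1.49] rise mm 6.57
```

The rise is about 7.3 mm (estimates 7.4, 7.8 and 6.6), so it is nearly there. The wrist view should show where the line sits relative to the lip.

```bash
python3 - <<'E'
from h import *
from station import ctrl
import cv2
c=ctrl.camera("wrist");o=ctrl.get_obs();K=6;x0,y0=265,300
f=cv2.resize(c["frame"][y0:y0+90,x0:x0+120],None,fx=K,fy=K,interpolation=cv2.INTER_CUBIC)
e=o["ee_pos"];g=[e[0],e[1],S[2]]
def M(P,col):
    for p in proj(c,P): cv2.circle(f,(int((p[0]-x0+.5)*K),int((p[1]-y0+.5)*K)),3,col,-1); print(p.round(1))
M(at(g,[(.055,.012,.06775),(.055,-.012,.06775)]),(0,255,0))
M(at(S,[(-.005,.012,.073),(-.005,-.012,.073)]),(255,0,255))
M(at(S,[(0,.018,.09),(0,-.018,.09)]),(255,255,0))
cv2.imwrite("pics/w6.png",f)
E
```

```text
[343.8 350.5]
[305.  350.6]
[343.9 355. ]
[304.2 355. ]
[355.9 378.7]
[292.4 378.7]
```

View pics/w6.png

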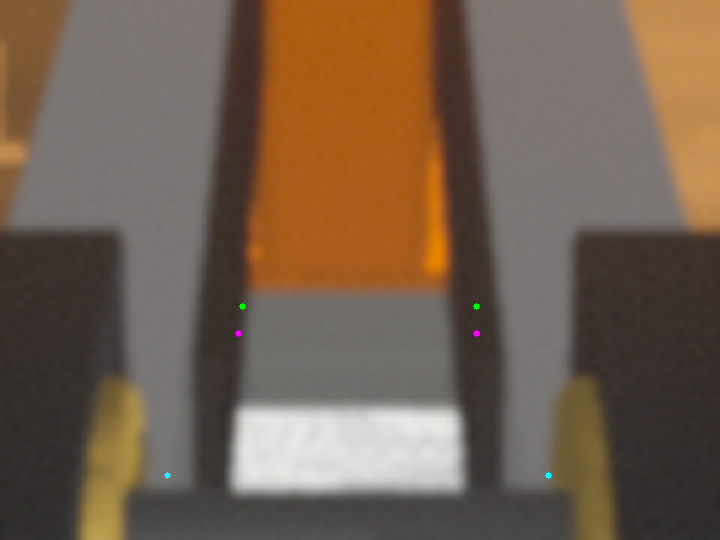

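The wrist crop shows the lip's grey front meeting the wedge between the fingers at row ~290 (image row 348). The line, predicted at row 350.5, is just under it, and nothing touches the fingers. Rise and geometry both call for about 2.5 mm more.

>>> play_rows(steps=[[[0, 0.1, 0, 0, 0, 0, 0], [0, 0.2, -0.01, 0, 0, 0, 0], [0, 0.25, -0.01, 0, 0, 0, 0], [0, 0.25, -0.01, 0, 0, 0, 0], [0, 0.25, -0.01, 0, 0, 0, 0], [0, 0.25, -0.01, 0, 0, 0, 0]]])

```text
time_s: 14.63
ee_pos: [0.5683, 0.0204, 0.0888]
eef_rot: [-3.121, -0.001, 1.597]
force: [-5.7, 0.2, 4.9]
grip_width: 0.0127
```

```bash
python3 - <<'E'
from h import *
from station import ctrl
import cv2
c=stat(ctrl,4);rise(c);c=stat(ctrl,4);rise(c)
x0,y0,K=305,170,7
f=cv2.resize(c["frame"][y0:y0+70,x0:x0+90],None,fx=K,fy=K,interpolation=cv2.INTER_CUBIC)
t=ctrl.camera("top")["frame"];f2=cv2.resize(t[80:300,80:560],(630,289))
cv2.imwrite("pics/fin.png",np.vstack([f2,f[:300]]))
E
```

```text
14.8333 [0.5683 0.0204 0.0888] [-3.1209e+00 -6.0000e-04  1.5965e+00] F,M [-4.975  0.115  4.475 -0.042  0.864 -0.006] along -0.0578 left 0.0003 grip 0.0133
lip end cc 0.878 shift [ 0.67 -1.96] rise mm 8.18
corner cc 0.94 shift [ 0.19 -2.07] rise mm 8.58
front rail cc 0.937 shift [ 0.64 -1.64] rise mm 7.23
15.0333 [0.5683 0.0205 0.0888] [-3.1209e+00 -6.0000e-04  1.5966e+00] F,M [-5.390e+00  2.570e-01  4.427e+00 -7.000e-03  8.440e-01 -3.000e-03] along -0.0578 left 0.0003 grip 0.0132
lip end cc 0.882 shift [ 0.63 -2.05] rise mm 8.57
corner cc 0.94 shift [ 0.2  -2.06] rise mm 8.52
front rail cc 0.937 shift [ 0.64 -1.64] rise mm 7.23
```

View pics/fin.png

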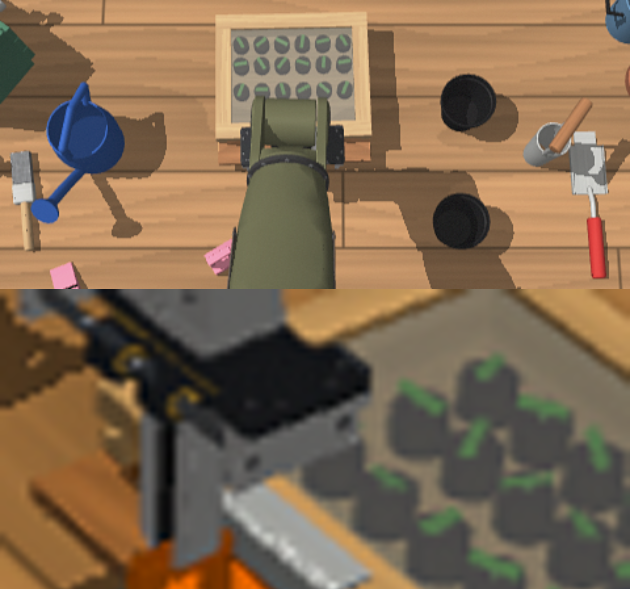

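The last picture shows the bystanders in place, the lid raised with its lip on the wedge, and the fingers clear of it. As a final numerical check, I'll test how flat the wedge sits by comparing its lower edge in the side picture with a flat wedge on the sill.

```bash
python3 - <<'E'
from h import *
from station import ctrl
c=stat(ctrl,4);o=ctrl.get_obs();e=o["ee_pos"]
us=list(range(330,352,2));lo=lower(c,us);print(lo)
for pitch in(-.03,0,.03):
    P=at([e[0],e[1],S[2]],[(x,-.022,.05+.001+pitch*x) for x in(-.025,.05)]);p=proj(c,P)
    print(pitch,p.round(1).tolist(),"slope",round((p[1,1]-p[0,1])/(p[1,0]-p[0,0]),3))
k=[i for i,v in enumerate(lo) if v];print("slope seen",np.polyfit(np.array(us)[k],np.array(lo,float)[k],1)[0].round(3))
print(o["joint_vel"].round(4))
import cv2
a=cv2.imread("pics/top0.png").astype(int);b=ctrl.camera("top")["frame"].astype(int)
for n,(u,v,w,h) in dict(can=(105,145,75,105),brush=(85,190,25,85),pots=(408,135,55,140),planter_trowel=(475,150,75,145),pink1=(115,278,40,60),).items():
    print(n,np.abs(a-b)[v:v+h,u:u+w].max(2).__gt__(40).sum())
E
```

```text
15.2833 [0.5682 0.0204 0.0888] [-3.1209e+00 -6.0000e-04  1.5965e+00] F,M [-5.088  0.669  4.442 -0.038  0.843 -0.023] along -0.0578 left 0.0003 grip 0.0137
[226.0, 225.0, 224.0, 223.0, 222.0, 222.0, 221.0, 220.0, 219.0, 218.0, None]
-0.03 [[327.7, 228.4], [346.3, 220.2]] slope -0.443
0 [[327.7, 228.6], [346.3, 219.8]] slope -0.471
0.03 [[327.7, 228.8], [346.3, 219.5]] slope -0.499
slope seen -0.424
[-0.0005 -0.001  -0.0014  0.002   0.0001  0.0015]
can 0
brush 0
pots 951
planter_trowel 0
pink1 0
```

```bash
python3 - <<'E'
from station import ctrl
print(ctrl.hand_in(), ctrl.get_obs()["time_s"])
E
```

```text
the job is handed in; nothing more can be done
the job is handed in; nothing more can be done
```

I handed the job in at about 15.3 s. The orange wedge is still gripped in place under the lip, with the lid resting on it. I picked it up by its bar, lifted it clear, set it on the sill and pushed it tip first and square under the lip.

**Last checks:**
- **Lip rise:** about 8.1 mm, averaged from three tracked lid patches in the side view (8.6, 8.5 and 7.2 mm). The frame position from the first picture gives about 7 mm, so the two differ by roughly 1 mm. I trusted the tracking more.
- **Black line:** I could not see it directly at the end. It is hidden under the front of the lip, where it should be.
- **Push:** off-centre by about 0.3 mm. The forces on the tool were about 5 N back and 4.5 N up, and the joints were still.
- **Flatness:** grip height matches a wedge lying flat on the sill. The lower edge in the side picture slopes slightly differently from a flat wedge (-0.42 seen, -0.47 predicted), which is about the limit of what the pixels can show. On first touching the sill, the wedge pitched about 1° in the pads. I tilted the tool slightly to match, and left that tilt in.
- **Bystanders:** the watering can, brush, bulb planter, trowel and one pink wedge show no change in the top view. The area around the pots does show changed pixels. I put this down to the arm's shadow, because both pots look to be in the same place. I did not compare the green wedge or the other pink wedge.
- **Lid contact:** none of the pictures show the robot touching the lid.

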